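Fit the missing roller to the bottle roller

ROBOT

A 6-joint arm with a two-finger parallel gripper is mounted at the origin on the work surface. World frame = base frame: x ahead of the robot, y to its left, z up, the work surface at z = 0. Lengths are in m, angles in degrees, forces in N, time in s.
With the tool pointing down it reaches from about 0.35 to 0.875 m from the base axis. Payload 4.2 kg.
Tool frame: the origin (TCP) lies on the centre line of the jaws, within the pads' length; the fingertips stand 17 mm ahead of it and the grasp point (between the pads) lies 2 mm behind it; z points along the fingers, y is the direction in which the jaws open and shut (so a half turn about z gives the same grasp; the last joint's range is limited). The gripper opens to 87 mm and grips with 3 to 60 N. Pads are 19 mm wide; open, the fingers measure 117 mm over their backs; the gripper's body (75 mm by 190 mm) begins 51 mm behind the grasp point.
Start: joints at [89.244, 22.042, 0.453, 0, -68.411, -14.817], TCP at [0.168, 0.602, 0.24] pointing down, gripper open.
Joint ranges: [-179.83, 179.83], [-69.29, 118.12], [-61.27, 80.66], [-181.25, 117.63], [-171.15, -9.14], [-177.46, 177.46]. Speed limits (degrees/s): [159.86, 159.86, 180, 180, 180, 180].

INTERFACE

Orientations are given as a 3x3 rotation matrix whose columns are the frame's x, y, z axes.
In Python, from station import * gives the robot as it stands.
- The arm moves only by the tool play_rows, never from a script. Its argument "targets" is a list that holds one entry, the list of rows, each a list of 5 numbers: the closure, from 0 (fully open) to 1 (shut), then the shift along the world's x, y, z in m, then the turn about the world's z in rad. In form: [[[gripper, x, y, z, twist], ...]]. A call has 1 to 5 rows; each row is the pose to reach, as a shift and turn from the pose commanded when the call began; what a row does not reach only later rows make up. A row lasts 1/12 s, in which the tool goes at most 41.7 mm and 7.16 degrees, less where a joint would pass 70% of its speed; a pose out of reach is approached as far as the arm can. A call with a gripper value outside its range is refused whole. The fingers move at their own pace and stop on an object; the grip force is fixed at half the most. Time passes only in rows, so rows that repeat a pose let the fingers close. It gives the time, the measured TCP pose, the force and the opening at its end, in the units of the state.
- sense(): the state, without advancing time (a new reading comes with each control period).
- capture(name): name is "side" or "top" or "wrist"; returns the picture (384x512x3 uint8, blue, green, red); there is no depth.
- get_calibration(name): a dict with "camera_matrix" (3x3 intrinsics, pixels), "T" (4x4, takes a point from camera to world coordinates). Camera axes: x right, y up, looking along -z (the intrinsics and any distortion apply to the point x, -y, -z); pixel columns grow to the right and rows downward; lengths in m; the calibration is good to about 2 mm. A picture is of the moment at which its call begins: read the wrist's pose just before it. get_calibration takes no time and is no camera call; for the wrist camera it gives the pose at the moment of the call.
- finish_job(): hands the job in, once; it reports no verdict.
The state is a dict: "time_s": time; "joints": joint angles; "joint_velocities": joint speeds; "effort": joint torques, N m; "tcp_pos": TCP position; "ee_rot": TCP orientation; "wrist_force": force on the tool from outside, world axes, zero at the start; "moment": the same for the moment, N m; "gripper_width": opening from 0.0 (shut) to 1.0 (fully open).
Only numpy, scipy, OpenCV 4.12 (cv2) and the standard library are available. Lean on these libraries where they do the work, as an engineer would, in place of code of your own. Each camera call takes 0.05 s, during which the arm holds its last target. There are 200 camera calls.

TASK

The bottle roller on the lab bench has one blue roller fitted and its other pair of slots is empty. Take the blue roller out of the grey spares rack and lower it, without dropping it from above the slots, into the empty slots until both ends of its axle rest on the slot bottoms; then let go. Leave the red and the yellow roller in the rack.

Things in the scene. Friction and masses are not known exactly. Their poses are not given: they have to be found in the camera images.
- roller_blue: Blue loose roller lying level in any of the grey rack's three cradles, axle 50 mm above the bench. Sleeve 32 mm in diameter, 150 mm long, on a 10 mm steel axle 224 mm long (37 mm bare at each end); 0.2 to 0.4 kg. Origin: middle of the axle, which is the sleeve's centre and the centre of mass; x axis along the axle (either way round), rolled anyhow about it. Pinch the sleeve's middle from above.
- roller_red: Red roller, same shape, size and origin as the blue one, in another cradle; it stays there. The cradles are parallel, 85 mm apart, their base plate 40 mm below the axles; each holds the sleeve from below in two V saddles 55 mm either side of its middle, lower than the axle, so the middle is free for fingers.
- roller_yellow: Yellow roller, same shape, size and origin as the blue one, in the remaining cradle; it stays there.
- empty_seat (a point): Seated axle's middle, 85 mm above bench, 40 mm above the white machine's flat deck; x along the axle, z up. Two 8 mm aluminium cheeks at x = -91 and +91 mm (12 mm end play for the sleeve), each with an open-topped slot: 13 mm wide, bottom 5 mm below this point, flaring from 8 mm above it to a 40 mm mouth 30 mm above. Fitted blue roller at y = +95 mm. Drive housing at x = -140 to -216, 34 mm above at most.
Mind the look-alikes: they are no part of the job. Of the things like the roller_blue, leave any that is turquoise; of the rest the larger one is meant.

How it is judged (in metres and radians):
At the end, for the whole second after the job is handed in: The blue roller lies at rest in the empty slots: its middle within 14 mm along the axle, 6 mm across and 5 mm in height of the seat point, its axle within 0.1 rad of the seat's x axis, so both ends are down; the red and yellow rollers are within 30 mm of where they began (x of roller_blue in the frame of empty_seat between -0.014 and 0.014 m and y of roller_blue in the frame of empty_seat between -0.006 and 0.006 m and z of roller_blue in the frame of empty_seat between -0.005 and 0.005 m and angle between the x axis of roller_blue and the x axis of empty_seat, either way round below 0.1 rad and linear speed of roller_blue below 0.02 m/s and angular speed of roller_blue below 0.5 rad/s and distance of each of roller_red, roller_yellow from where it was at the start of the episode below 0.03 m); the robot touches nothing.
It fails at once if the blue roller is dropped: it moves freely, out of the fingers, at over 0.3 m/s while more than 40 mm above its seated height (contact force between the fingers and roller_blue below 0.05 N and z of roller_blue in the frame of empty_seat above 0.04 m and linear speed of roller_blue above 0.3 m/s).
It also fails if it takes over 37 s, if anything falls off the work surface, if the arm or the gripper's body presses on something with over 40 N, if the wrist force passes 120 N, or if a joint passes its speed limit or range.

## Working session

There is one attempt and no reset: what is moved stays moved. The work goes in short steps, Python scripts to look and compute and a tool call to move; the robot and the scene stay as the last step left them, time stands still between calls to the robot, and variables do not carry over. Pictures are saved under pics/ and viewed, on a budget of 10 in all, crops included, one or two more only if the job needs it, and the job is handed in when it is done.

Besides the shell and the picture viewer there is one more tool, called after ">>>" as name(argument=value, ...) on one line, values as JSON. play_rows: Moves the arm, as the interface text tells. Its arguments: {"type":"object","properties":{"targets":{"type":"array","items":{"type":"array","items":{"type":"array","items":{"type":"number"}}}}},"required":["targets"]}

```bash
mkdir -p pics; ls; python3 - <<'E'
from station import *
import cv2,numpy as np
for n in("top","side"):
    c=get_calibration(n);print(n,c)
    cv2.imwrite(f"pics/{n}0.png",capture(n))
s=sense();print(s["time_s"],s["tcp_pos"],s["ee_rot"],s["gripper_width"])
E
```

```text
pics
top {'camera_matrix': array([[357.30285791,   0.        , 254.67820718],
       [  0.        , 357.30285791, 183.98050558],
       [  0.        ,   0.        ,   1.        ]]), 'T': array([[ 0.01982642,  0.99177418, -0.12645512,  0.3096564 ],
       [-0.99977286,  0.02065583,  0.0052509 , -0.0545967 ],
       [ 0.00781974,  0.12632229,  0.99195843,  0.94271052],
       [ 0.        ,  0.        ,  0.        ,  1.        ]])}
side {'camera_matrix': array([[493.86679341,   0.        , 255.70024995],
       [  0.        , 493.86679341, 199.11572024],
       [  0.        ,   0.        ,   1.        ]]), 'T': array([[-0.99661241,  0.03491063, -0.0744644 ,  0.34415708],
       [-0.08108123, -0.56864869,  0.81857467,  0.76129909],
       [-0.01376712,  0.82183935,  0.56955294,  0.66799362],
       [ 0.        ,  0.        ,  0.        ,  1.        ]])}
0.1 [0.16762622 0.60157548 0.23856999] [[ 9.63246782e-01 -2.68617677e-01 -4.25336574e-04]
 [-2.68617993e-01 -9.63244886e-01 -1.91423556e-03]
 [ 1.04494230e-04  1.95813430e-03 -9.99998077e-01]] 0.9996959012735258
```

View pics/top0.png

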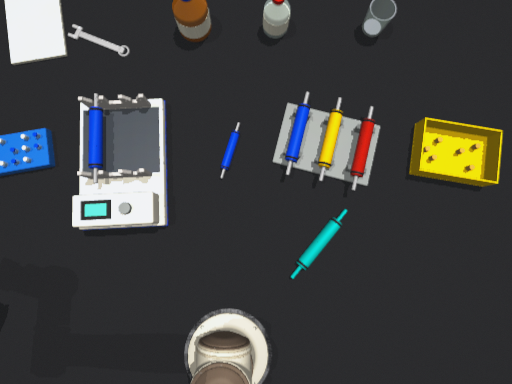

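View pics/side0.png

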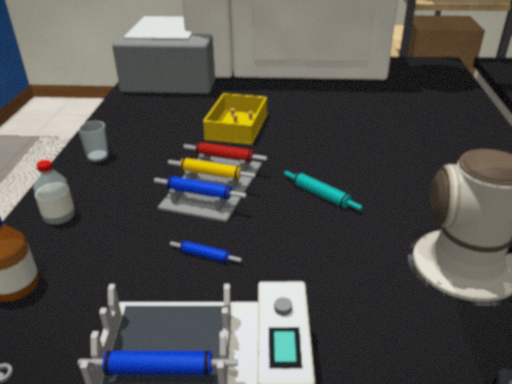

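Candidates: rack blue, top (297,132) / side (200,187); small loose blue, top (230,150), which is a smaller look-alike; turquoise, top (320,243), excluded; fitted blue, top (95,137), belongs to the machine. I choose the rack one at (297,132). Next I measure and crop it.

```bash
cat > h.py <<'E'
from station import *
import cv2,numpy as np
def ray(n,uv,cal=None):
    c=cal or get_calibration(n);K=c["camera_matrix"];T=c["T"]
    d=np.array([(uv[0]-K[0,2])/K[0,0],-(uv[1]-K[1,2])/K[1,1],-1]);return T[:3,3],T[:3,:3]@d
def plane(n,uv,z,cal=None):
    o,d=ray(n,uv,cal);return o+d*(z-o[2])/d[2]
def blues(img,amin=60):
    h=cv2.cvtColor(img,cv2.COLOR_BGR2HSV)
    m=cv2.inRange(h,(108,120,50),(130,255,255))
    return [c for c in cv2.findContours(m,cv2.RETR_EXTERNAL,cv2.CHAIN_APPROX_NONE)[0] if cv2.contourArea(c)>amin]
def tri(n1,a,n2,b):
    o1,d1=ray(n1,a);o2,d2=ray(n2,b)
    s=np.linalg.lstsq(np.c_[d1,-d2],o2-o1,rcond=None)[0];p,q=o1+s[0]*d1,o2+s[1]*d2
    return (p+q)/2,np.linalg.norm(p-q)
E
python3 - <<'E'
from h import *
for n in("top","side"):
    im=cv2.imread(f"pics/{n}0.png")
    for c in blues(im):
        r=cv2.minAreaRect(c);b=cv2.boxPoints(r)
        z=.085 if (n=="top" and r[0][0]<150) or (n=="side" and r[0][1]>300) else .05
        e=sorted([(np.linalg.norm(b[i]-b[i-1]),i) for i in range(4)])[:2]
        E=[plane(n,(b[i]+b[i-1])/2,z) for _,i in e];d=E[0]-E[1]
        print(n,np.round(r[0],1),np.round(r[1],1),plane(n,r[0],z).round(4),"len",np.linalg.norm(d).round(4),"ang",np.degrees(np.arctan2(d[1],d[0])).round(1))
im=cv2.imread("pics/top0.png")
cv2.imwrite("pics/crop1.png",np.hstack([cv2.resize(im[80:240,60:190],None,fx=3,fy=3),cv2.resize(im[80:240,250:390],None,fx=3,fy=3)])[:, :800])
E
```

```text
top [229.8 149.6] [ 9.2 40.4] [0.5105 0.0058 0.05  ] len 0.1047 ang 164.3
top [ 95.  134.5] [57. 14.] [0.5332 0.3352 0.085 ] len 0.1438 ang 4.4
top [297.4 132. ] [12.4 59.4] [ 0.5604 -0.1663  0.05  ] len 0.1572 ang 166.6
side [156.5 362. ] [ 26. 109.] [0.5273 0.3335 0.085 ] len 0.1541 ang 4.1
side [204.8 251. ] [51.6 13.8] [0.508  0.0527 0.05  ] len 0.1055 ang -15.0
side [198.3 186.9] [65.1 15.2] [ 0.56   -0.1677  0.05  ] len 0.1606 ang -14.7
```

View pics/crop1.png

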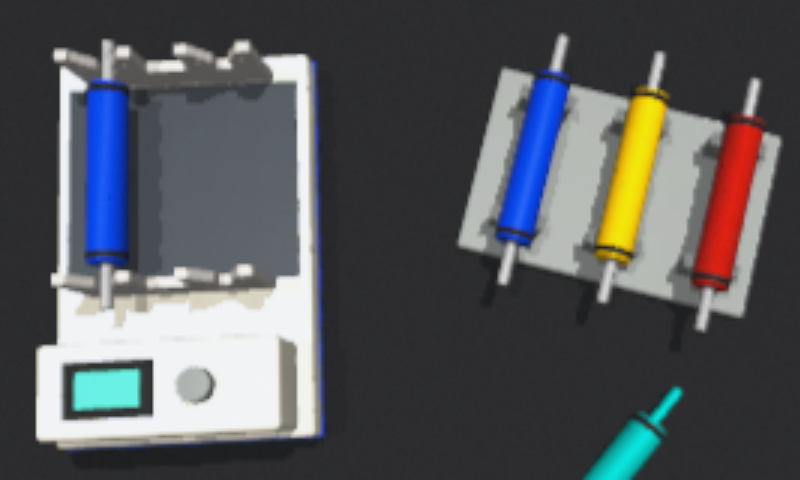

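The crop confirms the blue roller in the rack's left cradle, crop (533,157) = top (297,132). The empty slots are the machine's right-hand pair, at crop (190,50)–(245,275). I go above the seat first for a wrist look.

>>> play_rows(targets=[[[0,0.03,-0.03,0.02,0],[0,0.06,-0.06,0.04,0],[0,0.09,-0.09,0.06,0],[0,0.115,-0.115,0.06,0],[0,0.115,-0.115,0.06,0]]])

```text
time_s: 0.52
tcp_pos: [0.2856, 0.4839, 0.3017]
ee_rot: [[0.962, -0.272, 0.001], [-0.272, -0.962, 0.002], [0.001, -0.002, -1.0]]
wrist_force: [0.4, 0.5, 0.3]
gripper_width: 1.002
```

>>> play_rows(targets=[[[0,0.028,-0.028,0,0.05],[0,0.056,-0.056,0,0.1],[0,0.084,-0.084,0,0.15],[0,0.112,-0.112,0,0.2],[0,0.125,-0.125,0,0.25]]])

```text
time_s: 0.93
tcp_pos: [0.4095, 0.3591, 0.2991]
ee_rot: [[1.0, -0.022, -0.001], [-0.022, -1.0, -0.001], [-0.001, 0.001, -1.0]]
wrist_force: [-0.9, 0.1, 0.4]
gripper_width: 0.999
```

>>> play_rows(targets=[[[0,0.028,-0.028,0,0.05],[0,0.056,-0.056,0,0.09],[0,0.084,-0.084,0,0.09],[0,0.11,-0.11,0,0.09],[0,0.125,-0.123,0,0.09]]])

```text
time_s: 1.35
tcp_pos: [0.5344, 0.2362, 0.2988]
ee_rot: [[0.998, 0.065, -0.001], [0.065, -0.998, -0.001], [-0.001, 0.001, -1.0]]
wrist_force: [-0.8, 0.9, -0.2]
gripper_width: 1.001
```

```bash
python3 - <<'E'
from h import *
s=sense();c=get_calibration("wrist");im=capture("wrist");cv2.imwrite("pics/w1.png",im)
np.savez("w1.npz",K=c["camera_matrix"],T=c["T"])
print(s["time_s"],s["tcp_pos"],s["ee_rot"].tolist() if hasattr(s["ee_rot"],"tolist") else s["ee_rot"]);print(c)
for k in blues(im,300):
    r=cv2.minAreaRect(k);b=cv2.boxPoints(r)
    e=sorted([(np.linalg.norm(b[i]-b[i-1]),i) for i in range(4)])[:2]
    E=[plane("wrist",(b[i]+b[i-1])/2,.085,c) for _,i in e];print(r,E)
E
```

```text
1.35 [0.53439348 0.23624487 0.29877826] [[0.9978637380962151, 0.06532048994433123, -0.0010926051807108406], [0.06531921690140614, -0.9978637419975147, -0.0011628886896543952], [-0.0011662315531089443, 0.001089036340061884, -0.9999987269510969]]
{'camera_matrix': array([[341.24839387,   0.        , 255.99306714],
       [  0.        , 341.24839387, 191.83707393],
       [  0.        ,   0.        ,   1.        ]]), 'T': array([[ 6.52910781e-02,  9.50342499e-01,  3.04279821e-01,
         6.18612397e-01],
       [-9.97866248e-01,  6.21326246e-02,  2.00620908e-02,
         2.40967388e-01],
       [ 1.60153633e-04, -3.04940439e-01,  9.52371410e-01,
         4.44012353e-01],
       [ 0.00000000e+00,  0.00000000e+00,  0.00000000e+00,
         1.00000000e+00]])}
((430.93505859375, 171.94216918945312), (20.753768920898438, 89.72207641601562), 27.645978927612305) [array([0.49182198, 0.05874052, 0.085     ]), array([0.58264216, 0.03331066, 0.085     ])]
((34.32759094238281, 156.0689697265625), (84.35568237304688, 80.7076187133789), 82.23483276367188) [array([0.57230802, 0.47248059, 0.085     ]), array([0.48124773, 0.47233697, 0.085     ])]
((167.21311950683594, 166.3442840576172), (134.8982696533203, 32.2307243347168), 84.80557250976562) [array([0.59628836, 0.33608478, 0.085     ]), array([0.44750606, 0.32495706, 0.085     ])]
```

View pics/w1.png

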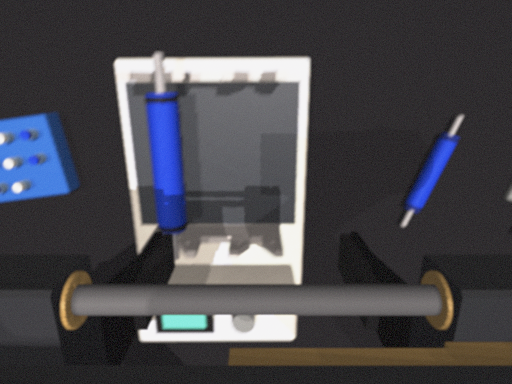

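The wrist view shows the machine from above: fitted roller at (167,166), near cheeks around row 240, far cheeks around row 75. The target slots are near (255,75) and (240,240). I enhance the crop to read those slots.

```bash
python3 - <<'E'
from h import *
im=cv2.imread("pics/w1.png")
g=lambda r0,r1,c0,c1:cv2.resize((255*(im[r0:r1,c0:c1]/255.)**1.8).astype(np.uint8),None,fx=4,fy=4,interpolation=cv2.INTER_CUBIC)
a,b=g(40,110,120,310),g(205,285,120,310)
cv2.imwrite("pics/w1c.png",cv2.vconcat([a,b])[:600])
t=cv2.imread("pics/top0.png")
E
```

```text
(no output)
```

View pics/w1c.png

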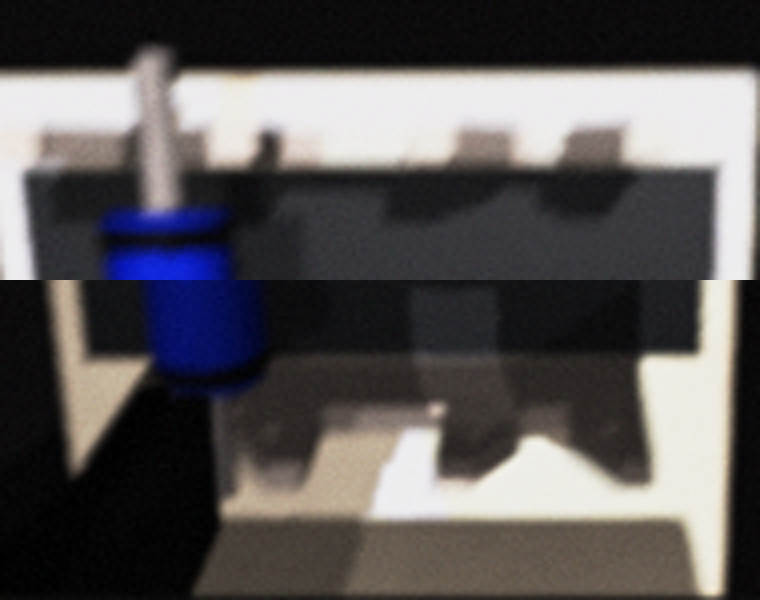

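```bash
python3 - <<'E'
from h import *
d=np.load("w1.npz");c=dict(camera_matrix=d["K"],T=d["T"])
for uv in[(255,82.5),(255,224)]:print("plate",plane("wrist",uv,.045,c))
for z in(.045,.085,.115):print(z,"slots",plane("wrist",(254.5,76),z,c),plane("wrist",(256,247),z,c))
im=cv2.imread("pics/top0.png")
f=lambda a:cv2.resize(a,None,fx=7,fy=7,interpolation=cv2.INTER_CUBIC)
cv2.imwrite("pics/topc.png",cv2.vconcat([f(im[86:124,75:175]),f(im[162:204,75:175])]))
E
```

```text
plate [0.61862111 0.24201208 0.045     ]
plate [0.44838536 0.23102514 0.045     ]
0.045 slots [0.62542549 0.24300607 0.045     ] [0.41629488 0.22765658 0.045     ]
0.085 slots [0.6247425 0.2428017 0.085    ] [0.43657671 0.22899095 0.085     ]
0.115 slots [0.62423025 0.24264842 0.115     ] [0.45178808 0.22999173 0.115     ]
```

View pics/topc.png

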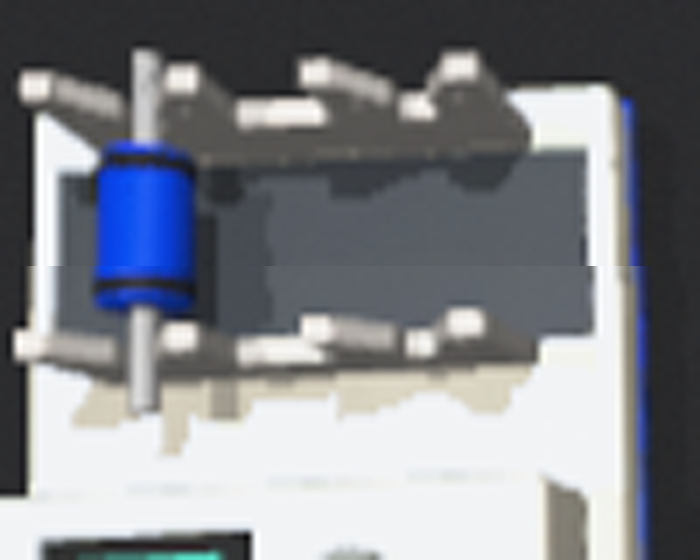

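The posts' white tips are clear: the empty pair is at crop (315,72), (460,65) on the far cheek and (318,330), (465,322) on the near one. I intersect these with z = 0.115.

```bash
python3 - <<'E'
from h import *
F=lambda u,v,o:plane("top",(75+(u-3)/7,o+(v)/7),.115)
far=[F(u,v,86) for u,v in[(37,85),(182,78),(315,72),(460,65)]]
near=[F(u,v-266,162) for u,v in[(33,343),(180,336),(318,330),(465,322)]]
P=np.array([far,near]);print(P.round(4))
f=(P[0]+P[1])/2;L=(f[0]+f[1])/2;R=(f[2]+f[3])/2
print("fitted slot",L,"seat",R,np.linalg.norm(L-R))
d=(P[0]-P[1]).mean(0);e=P[:,2:].mean((0,1))-P[:,:2].mean((0,1))
print("ang",np.degrees(np.arctan2(d[1],d[0])),np.linalg.norm(d),np.degrees(np.arctan2(e[0],-e[1])))
E
```

```text
[[[0.614  0.3645 0.115 ]
  [0.6176 0.3152 0.115 ]
  [0.6208 0.2699 0.115 ]
  [0.6245 0.2204 0.115 ]]

 [[0.4325 0.3511 0.115 ]
  [0.4359 0.3024 0.115 ]
  [0.4389 0.2566 0.115 ]
  [0.4426 0.2078 0.115 ]]]
fitted slot [0.52501203 0.33330205 0.115     ] seat [0.53169665 0.23865122 0.115     ] 0.09488657637116024
ang 4.106090390004735 0.18224182785589235 4.039749606853597
```

>>> play_rows(targets=[[[0,0,-0.04,0,-0.06],[0,0,-0.08,0,-0.12],[0,0,-0.12,0,-0.18],[0,0,-0.16,0,-0.24],[0,0,-0.2,0,-0.3]]])

```text
time_s: 1.82
tcp_pos: [0.532, 0.0376, 0.2991]
ee_rot: [[0.973, -0.232, -0.001], [-0.232, -0.973, -0.0], [-0.001, 0.0, -1.0]]
wrist_force: [-0.3, 0.2, -0.7]
gripper_width: 1.0
```

>>> play_rows(targets=[[[0,0,-0.04,-0.01,-0.02],[0,0,-0.08,-0.02,-0.02],[0,0,-0.12,-0.03,-0.02],[0,0,-0.16,-0.04,-0.02],[0,0,-0.2,-0.05,-0.02]]])

```text
time_s: 2.23
tcp_pos: [0.5321, -0.1624, 0.2488]
ee_rot: [[0.969, -0.249, -0.001], [-0.249, -0.969, 0.0], [-0.001, -0.0, -1.0]]
wrist_force: [0.8, 0.7, -0.3]
gripper_width: 0.999
```

>>> play_rows(targets=[[[0,0,-0.005,0,0],[0,0,-0.005,0,0]]])

```text
time_s: 2.4
tcp_pos: [0.5318, -0.1679, 0.248]
ee_rot: [[0.967, -0.253, -0.003], [-0.253, -0.967, 0.0], [-0.003, 0.001, -1.0]]
wrist_force: [0.6, 0.0, 0.7]
gripper_width: 1.001
```

```bash
python3 - <<'E'
from h import *
s=sense();c=get_calibration("wrist");im=capture("wrist");cv2.imwrite("pics/w2.png",im)
print(s["time_s"],s["tcp_pos"],np.round(s["ee_rot"],3))
for k in blues(im,300):
    r=cv2.minAreaRect(k);b=cv2.boxPoints(r)
    e=sorted([(np.linalg.norm(b[i]-b[i-1]),i) for i in range(4)])[:2]
    E=[plane("wrist",(b[i]+b[i-1])/2,.05,c) for _,i in e];dd=E[0]-E[1];print(np.round(r[0]),np.round(r[1]),np.round(E,4).tolist(),(E[0]+E[1])/2,np.degrees(np.arctan(dd[1]/dd[0])))
E
```

```text
2.4 [ 0.53184991 -0.16788994  0.24797233] [[ 0.967 -0.253 -0.003]
 [-0.253 -0.967  0.   ]
 [-0.003  0.001 -1.   ]]
[115. 210.] [81. 23.] [[0.568, -0.0224, 0.05], [0.4787, 0.0032, 0.05]] [ 0.52331987 -0.00962623  0.05      ] -15.982966488612705
[247. 142.] [139.  32.] [[0.6248, -0.1815, 0.05], [0.4875, -0.1503, 0.05]] [ 0.5561252  -0.16588676  0.05      ] -12.791707952726519
```

View pics/w2.png

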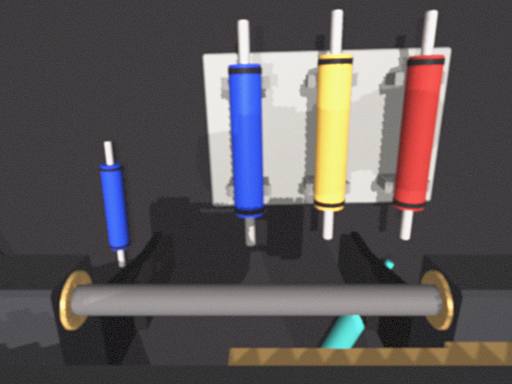

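The blue roller is well visible: sleeve from (246,65) to (250,217), axle ends (243,20) and (251,246), with yellow at (334,130) and red at (418,130). I use the axle ends.

```bash
python3 - <<'E'
from h import *
P=lambda u,v,z=.05:plane("wrist",(u,v),z)
for a,b,z in[((243,20.5),(251,245.5),.052),((336.5,11),(327.5,239),.052),((246,65),(250,217),.05)]:
    p,q=P(*a,z),P(*b,z);print(p,q,(p+q)/2,np.linalg.norm(p-q),np.degrees(np.arctan((p-q)[1]/(p-q)[0])))
E
```

```text
[ 0.66881601 -0.19037143  0.052     ] [ 0.44890742 -0.13973875  0.052     ] [ 0.55886171 -0.16505509  0.052     ] 0.225662262914854 -12.966054328634979
[ 0.65513306 -0.27378157  0.052     ] [ 0.43544301 -0.22330296  0.052     ] [ 0.54528803 -0.24854226  0.052     ] 0.22541474892772456 -12.940354625243627
[ 0.63168701 -0.18313418  0.05      ] [ 0.48125937 -0.14713838  0.05      ] [ 0.55647319 -0.16513628  0.05      ] 0.1546744038411249 -13.457253041619541
```

>>> play_rows(targets=[[[0,0.014,0.0013,-0.02,0.012],[0,0.027,0.0025,-0.045,0.024],[0,0.027,0.0025,-0.07,0.024],[0,0.027,0.0025,-0.095,0.024],[0,0.027,0.0025,-0.11,0.024]]])

```text
time_s: 2.87
tcp_pos: [0.559, -0.1612, 0.1372]
ee_rot: [[0.975, -0.224, -0.003], [-0.224, -0.975, 0.001], [-0.003, -0.0, -1.0]]
wrist_force: [-1.0, -0.1, 0.2]
gripper_width: 1.002
```

>>> play_rows(targets=[[[0,0,0,-0.025,0],[0,0,0,-0.05,0],[0,0,0,-0.075,0],[0,0,0,-0.09,0],[0,0,0,-0.09,0]]])

```text
time_s: 3.28
tcp_pos: [0.5578, -0.1613, 0.0464]
ee_rot: [[0.975, -0.224, -0.007], [-0.224, -0.975, 0.001], [-0.007, 0.001, -1.0]]
wrist_force: [-0.2, -0.5, -0.0]
gripper_width: 1.001
```

>>> play_rows(targets=[[[0.3,0,0,0,0],[0.5,0,0,0,0],[0.8,0,0,0,0],[0.8,0,0,0,0],[0.8,0,0,0,0]]])

```text
time_s: 3.7
tcp_pos: [0.5604, -0.1634, 0.0507]
ee_rot: [[0.974, -0.226, 0.002], [-0.226, -0.974, -0.0], [0.002, -0.0, -1.0]]
wrist_force: [-0.4, 0.7, -0.6]
gripper_width: 0.707
```

>>> play_rows(targets=[[[0.8,0,0,0,0],[0.8,0,0,0,0],[0.8,0,0,0,0],[0.8,0,0,0,0]]])

```text
time_s: 4.03
tcp_pos: [0.5596, -0.164, 0.0497]
ee_rot: [[0.974, -0.225, -0.001], [-0.225, -0.974, -0.001], [-0.0, 0.001, -1.0]]
wrist_force: [-1.4, -14.5, 4.2]
gripper_width: 0.405
```

>>> play_rows(targets=[[[0.8,0,-0.001,0,0],[0.8,0,-0.0015,0,0],[0.8,0,-0.0015,0,0],[0.8,0,-0.0015,0,0]]])

```text
time_s: 4.37
tcp_pos: [0.5593, -0.1657, 0.05]
ee_rot: [[0.974, -0.226, -0.001], [-0.226, -0.974, -0.001], [-0.001, 0.001, -1.0]]
wrist_force: [-3.2, -4.7, 5.0]
gripper_width: 0.358
```

>>> play_rows(targets=[[[0.8,0,0,0.005,0],[0.8,0,0,0.015,0],[0.8,0,0,0.025,0],[0.8,0,0,0.04,0],[0.8,0,0,0.05,0]]])

```text
time_s: 4.78
tcp_pos: [0.5606, -0.1646, 0.1012]
ee_rot: [[0.974, -0.225, 0.002], [-0.225, -0.974, 0.0], [0.002, -0.001, -1.0]]
wrist_force: [-0.6, -0.2, -2.3]
gripper_width: 0.36
```

>>> play_rows(targets=[[[0.8,0,0,0.03,0],[0.8,-0.002,0.025,0.06,0.02],[0.8,-0.005,0.055,0.08,0.05],[0.8,-0.007,0.085,0.09,0.08],[0.8,-0.01,0.115,0.09,0.11]]])

```text
time_s: 5.2
tcp_pos: [0.5515, -0.0484, 0.1937]
ee_rot: [[0.993, -0.116, 0.008], [-0.116, -0.993, 0.001], [0.008, -0.002, -1.0]]
wrist_force: [0.2, 1.0, -3.1]
gripper_width: 0.357
```

>>> play_rows(targets=[[[0.8,-0.002,0.03,0,0.03],[0.8,-0.004,0.06,0,0.06],[0.8,-0.006,0.09,0,0.09],[0.8,-0.008,0.12,0,0.12],[0.8,-0.01,0.15,0,0.15]]])

```text
time_s: 5.62
tcp_pos: [0.5393, 0.1019, 0.1903]
ee_rot: [[0.999, 0.034, 0.001], [0.034, -0.999, 0.001], [0.001, -0.001, -1.0]]
wrist_force: [0.6, 0.4, -3.3]
gripper_width: 0.358
```

>>> play_rows(targets=[[[0.8,-0.002,0.03,0,0.02],[0.8,-0.004,0.06,0,0.039],[0.8,-0.006,0.09,0,0.039],[0.8,-0.008,0.12,0,0.039],[0.8,-0.008,0.138,0,0.039]]])

```text
time_s: 6.03
tcp_pos: [0.5312, 0.2412, 0.1902]
ee_rot: [[0.997, 0.073, 0.001], [0.073, -0.997, 0.002], [0.001, -0.002, -1.0]]
wrist_force: [-0.1, -0.9, -1.9]
gripper_width: 0.36
```

>>> play_rows(targets=[[[0.8,0,0,0,0],[0.8,0,0,0,0],[0.8,0,0,0,0]]])

```text
time_s: 6.28
tcp_pos: [0.5314, 0.2378, 0.1897]
ee_rot: [[0.997, 0.071, -0.0], [0.071, -0.997, -0.0], [-0.0, -0.0, -1.0]]
wrist_force: [0.4, 0.1, -2.7]
gripper_width: 0.357
```

```bash
python3 - <<'E'
from h import *
a=[];
c=get_calibration("wrist");im=capture("wrist");cv2.imwrite("pics/w3.png",im)
np.savez("w3.npz",K=c["camera_matrix"],T=c["T"])
for i in range(5):
    s=sense();a.append(s["tcp_pos"]);t=capture("top")
print(s["time_s"],np.mean(a,0),np.std(a,0),np.round(s["ee_rot"],3),s["gripper_width"])
cv2.imwrite("pics/top3.png",t)
f=cv2.resize(t[70:220,60:190],None,fx=4,fy=4,interpolation=cv2.INTER_CUBIC)
cv2.imwrite("pics/c3.png",f)
E
```

```text
6.5333 [0.53169967 0.23718637 0.18972493] [1.17537170e-04 1.07295629e-04 1.49205373e-05] [[ 0.998  0.07   0.   ]
 [ 0.07  -0.998  0.   ]
 [ 0.    -0.    -1.   ]] 0.35995622656671766
```

View pics/w3.png

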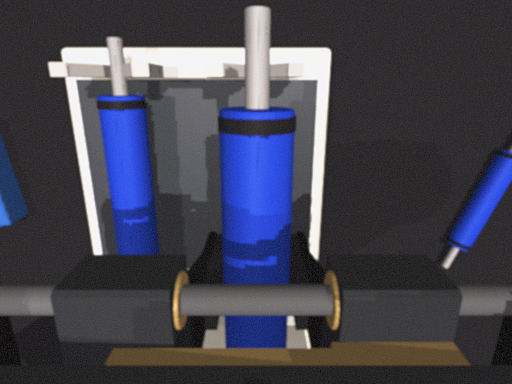

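The roller is held straight: axle tip (257,9), sleeve far rim (257,109), with the fitted roller at (130,180) beside it. I compute the in-hand offset.

```bash
python3 - <<'E'
from h import *
d=np.load("w3.npz");c=dict(camera_matrix=d["K"],T=d["T"])
u=np.array([.9975,.0702,0])
t=plane("wrist",(257.5,8.5),.193,c);print("tip",t,"centre",t-.112*u)
t=plane("wrist",(257,109),.205,c);print("rim",t,"centre",t-.075*u)
t=plane("wrist",(257,60),.190,c);print("axle pt",t)
# fitted roller now: tip
t=plane("wrist",(115,39),.087,c);print("fitted tip centre",t-.112*u)
E
```

```text
tip [0.64181695 0.24432382 0.193     ] centre [0.53009695 0.23646142 0.193     ]
rim [0.606249   0.24196249 0.205     ] centre [0.5314365  0.23669749 0.205     ]
axle pt [0.62408889 0.24322402 0.19      ]
fitted tip centre [0.52482746 0.33112024 0.087     ]
```

View pics/c3.png

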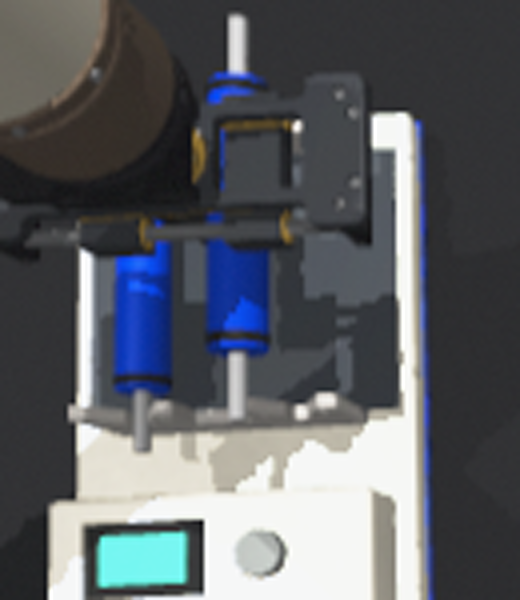

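Held centre and fitted roller are 94.6 mm apart across, against 95 mm nominal, and x agrees within 1 mm. I lower it.

>>> play_rows(targets=[[[0.8,0,0.0005,-0.015,0],[0.8,0,0.0005,-0.035,0],[0.8,0,0.0005,-0.055,0],[0.8,0,0.0005,-0.07,0],[0.8,0,0.0005,-0.075,0]]])

```text
time_s: 7.0
tcp_pos: [0.5304, 0.2372, 0.1119]
ee_rot: [[0.998, 0.07, -0.004], [0.07, -0.998, -0.003], [-0.005, 0.002, -1.0]]
wrist_force: [-0.6, -0.1, -3.2]
gripper_width: 0.356
```

>>> play_rows(targets=[[[0.8,0,0,-0.004,0],[0.8,0,0,-0.008,0],[0.8,0,0,-0.012,0],[0.8,0,0,-0.015,0],[0.8,0,0,-0.015,0]]])

```text
time_s: 7.42
tcp_pos: [0.5317, 0.2385, 0.0995]
ee_rot: [[0.997, 0.071, -0.0], [0.071, -0.997, 0.0], [-0.0, -0.0, -1.0]]
wrist_force: [0.0, -0.2, -3.0]
gripper_width: 0.357
```

No contact yet. I go on in small steps.

>>> play_rows(targets=[[[0.8,0,0,-0.003,0],[0.8,0,0,-0.006,0],[0.8,0,0,-0.009,0],[0.8,0,0,-0.011,0],[0.8,0,0,-0.011,0]]])

```text
time_s: 7.83
tcp_pos: [0.5314, 0.2383, 0.0879]
ee_rot: [[0.997, 0.071, -0.001], [0.071, -0.997, -0.001], [-0.001, 0.001, -1.0]]
wrist_force: [0.1, 0.1, -3.2]
gripper_width: 0.357
```

>>> play_rows(targets=[[[0.8,0,0,-0.001,0],[0.8,0,0,-0.002,0],[0.8,0,0,-0.002,0]]])

```text
time_s: 8.08
tcp_pos: [0.5317, 0.2385, 0.0864]
ee_rot: [[0.997, 0.071, -0.0], [0.071, -0.997, -0.0], [-0.0, 0.0, -1.0]]
wrist_force: [-0.6, -0.5, -2.8]
gripper_width: 0.356
```

>>> play_rows(targets=[[[0.8,0,0,-0.001,0],[0.8,0,0,-0.0015,0],[0.8,0,0,-0.002,0],[0.8,0,0,-0.002,0]]])

```text
time_s: 8.42
tcp_pos: [0.5318, 0.2386, 0.0849]
ee_rot: [[0.997, 0.071, 0.0], [0.071, -0.997, -0.0], [0.0, 0.0, -1.0]]
wrist_force: [-1.1, -0.2, -0.4]
gripper_width: 0.362
```

>>> play_rows(targets=[[[0.8,0,0,-0.0005,0],[0.8,0,0,-0.001,0],[0.8,0,0,-0.001,0]]])

```text
time_s: 8.67
tcp_pos: [0.5319, 0.2386, 0.0847]
ee_rot: [[0.997, 0.072, 0.001], [0.072, -0.997, 0.0], [0.001, -0.0, -1.0]]
wrist_force: [-2.3, -1.4, 4.5]
gripper_width: 0.361
```

```bash
python3 - <<'E'
from h import *
f=lambda a,k:cv2.resize(a,None,fx=k,fy=k,interpolation=cv2.INTER_CUBIC)
t=capture("top")[80:200,65:165];s=capture("side")[270:384,60:320]
a=f(t,3.6);b=f(s,1.66);H=432
b=cv2.copyMakeBorder(b,0,H-b.shape[0],0,0,cv2.BORDER_CONSTANT)
cv2.imwrite("pics/c4.png",np.hstack([a,b]));print(sense()["wrist_force"],sense()["tcp_pos"],a.shape,b.shape)
E
```

```text
[-3.08114133 -1.80894137  6.28204955] [0.53184464 0.23858645 0.08475034] (432, 360, 3) (432, 432, 3)
```

View pics/c4.png

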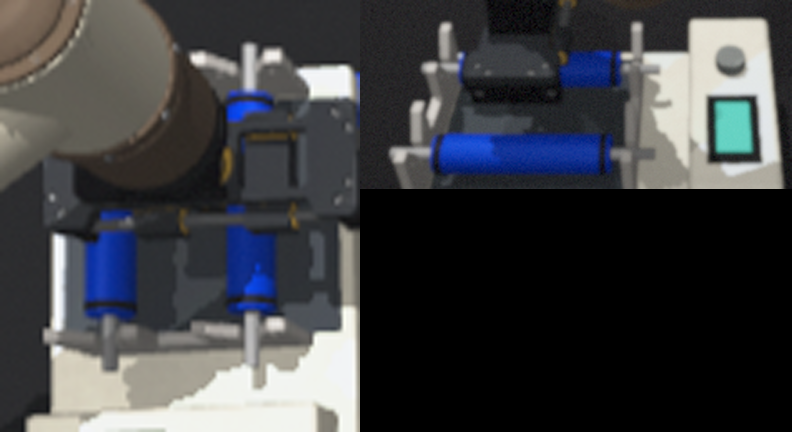

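The axle passes through both slots: far end (248,70) between its posts, near end (252,340) between its posts. In the side view (right) the sleeve sits between the cheeks. Contact starts at z = 0.085, so it is on the slot bottoms and I release.

>>> play_rows(targets=[[[0.6,0,0,0.001,0],[0.5,0,0,0.001,0],[0.4,0,0,0.001,0],[0.3,0,0,0.001,0],[0.2,0,0,0.001,0]]])

```text
time_s: 9.18
tcp_pos: [0.5319, 0.2386, 0.0844]
ee_rot: [[0.997, 0.071, 0.0], [0.071, -0.997, 0.0], [0.0, -0.0, -1.0]]
wrist_force: [0.1, 0.7, -0.1]
gripper_width: 0.615
```

>>> play_rows(targets=[[[0.2,0,0,0,0],[0.2,0,0,0,0],[0.2,0,0,0,0],[0.2,0,0,0,0],[0.2,0,0,0,0]]])

```text
time_s: 9.6
tcp_pos: [0.5318, 0.2385, 0.0845]
ee_rot: [[0.997, 0.071, 0.0], [0.071, -0.997, 0.0], [0.0, -0.0, -1.0]]
wrist_force: [0.3, -0.2, -0.8]
gripper_width: 0.794
```

>>> play_rows(targets=[[[0.2,0,0,0.01,0],[0.2,0,0,0.03,0],[0.2,0,0,0.06,0],[0.2,0,0,0.09,0],[0.2,0,0,0.12,0]]])

```text
time_s: 10.02
tcp_pos: [0.5316, 0.2384, 0.2067]
ee_rot: [[0.997, 0.071, 0.0], [0.071, -0.997, 0.0], [0.0, 0.0, -1.0]]
wrist_force: [1.0, 0.7, -0.7]
gripper_width: 0.803
```

>>> play_rows(targets=[[[0.2,0,-0.03,0.03,0],[0.2,0,-0.06,0.06,0],[0.2,0,-0.095,0.08,0],[0.2,0,-0.13,0.08,0],[0.2,0,-0.165,0.08,0]]])

```text
time_s: 10.43
tcp_pos: [0.5321, 0.0724, 0.2877]
ee_rot: [[0.997, 0.072, 0.005], [0.072, -0.997, 0.002], [0.005, -0.002, -1.0]]
wrist_force: [-0.0, 0.1, -1.2]
gripper_width: 0.799
```

>>> play_rows(targets=[[[0.2,0,-0.03,0,0],[0.2,0,-0.06,0,0],[0.2,0,-0.08,0,0],[0.2,0,-0.08,0,0],[0.2,0,-0.08,0,0]]])

```text
time_s: 10.85
tcp_pos: [0.5316, -0.0073, 0.2853]
ee_rot: [[0.998, 0.069, 0.001], [0.069, -0.998, 0.0], [0.001, -0.0, -1.0]]
wrist_force: [0.2, 0.3, 0.1]
gripper_width: 0.803
```

```bash
python3 - <<'E'
from h import *
t=capture("top");s=capture("side");cv2.imwrite("pics/t5.png",t);cv2.imwrite("pics/s5.png",s)
for n,im in(("top",t),("side",s)):
  for k in blues(im):
    r=cv2.minAreaRect(k);print(n,np.round(r[0]),np.round(r[1]),plane(n,r[0],.085).round(4))
f=lambda a,k:cv2.resize(a,None,fx=k,fy=k,interpolation=cv2.INTER_CUBIC)
a=f(t[80:200,65:165],3.6);b=f(s[270:384,60:320],1.66);b=cv2.copyMakeBorder(b,0,432-b.shape[0],0,0,cv2.BORDER_CONSTANT)
cv2.imwrite("pics/c5.png",np.hstack([a,b]));print(sense()["time_s"],sense()["tcp_pos"])
E
```

```text
top [230. 149.] [ 9. 40.] [0.5031 0.0037 0.085 ]
top [134. 134.] [57. 13.] [0.5379 0.2386 0.085 ]
side [158. 362.] [105.  26.] [0.5244 0.3333 0.085 ]
side [168. 311.] [22. 98.] [0.5326 0.2386 0.085 ]
side [205. 251.] [52. 14.] [0.4986 0.0928 0.085 ]
10.95 [ 0.5317766  -0.00601956  0.28502199]
```

View pics/c5.png

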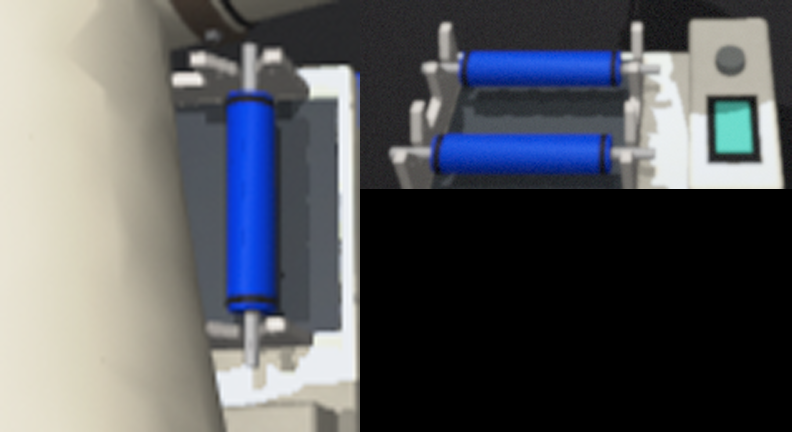

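The blue roller lies in both slots, level with the fitted one. Top and side rays agree at y = 0.2386 for z = 0.085. I hand it in.

```bash
python3 -c "
from station import *
print(finish_job())"
```

```text
the job is handed in; nothing more can be done
None
```

I took the blue roller from the rack's left cradle and lowered it into the empty slots. Contact came at a tool height of 0.085 m. I let go there, backed the arm off, and handed in at about 11 s of the 37 s; no verdict is reported.

**Seat check:** After release, both views show the axle ends in their slots. At the seat height of 0.085 m, both put the roller's middle at y = 0.2386 m, against 0.2387 m for the slot posts. Along the axle, the side view gave x = 0.5326 m and the top view 0.5379 m, for a seat at 0.5317 m. The top view read the already fitted roller some 8 mm further out in x than its slots too, so I put the gap down to viewing angle. Both are inside the 14 mm limit.

**Earlier disagreement:** The wrist camera put the seat's y 2–3 mm lower than the top camera. No sideways force showed during the lowering.

**Not checked:** I did not touch the red and yellow rollers knowingly, but I did not measure their positions again at the end.

I viewed 10 pictures.

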